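# Fit a spring channel nut into a slotted mounting rail

## Task

Pick up the spring channel nut by its grey grip, lower it foot first into the slot of the mounting rail between the two end plates, with its long side along the slot, and press it down against its spring. Then twist it a quarter turn under the lips and let the spring bring it up until both grooves catch the lips and it sits upright and square across the rail; let go of it. Be gentle with the rail (feel for the slot, never lean on it), and leave the other parts lying around where they are.

Things in the scene. Friction and masses are not known exactly. Their poses are not given: they have to be found in the camera images.
- nut: Spring channel nut, about 90 g, standing on its foot. Origin: centre of the relaxed foot's underside; z up, x along its long side. Up z: black foot 28 (x) by 11 (y) mm, 0-8 mm; coil to 26; steel block 34 (x, rounded ends) by 20.5 (y), 26-36; neck 10 mm thick to 53; grip to 81. Origin is fixed to the block, not the foot. The foot springs up z up to 9.5 mm: 2.4 N to start, 0.8 N per mm, then solid.
- nut_grip (a point): Centre of the nut's grey plastic grip, 30 (x) by 12 (y) by 28 (z) mm, 67 mm above the nut's origin; to be pinched across its y. It is the only part with such a grip. The nut is the same after a half turn about z and may be twisted either way.
- nut_top (a point): Centre of the top of the steel block, 36 mm above the nut's origin. Two grooves for the rail lips run across it along y, 3 mm deep, 6 mm wide, centred 12.2 mm to either side along x.
- cradle: Fixed grey plate 130 (x) by 270 (y) by 12 mm with low blocks, holding a steel rail 41 mm wide, 240 long, along y. Origin: centre of its underside; z up. Heights above it of the nut's origin: 14.5 mm when the foot meets the rail floor, can turn below 9 mm (about 7 N), solid at 5, and 12 when the grooves have caught the lips. Pressing the nut on rail or cradle with over 25 N spoils them.
- slot_nominal (a point): Point on the cradle's middle line at the rail's top face, 53 mm above the cradle's origin. The rail's 22 mm wide slot runs along the cradle's y, but the rail is fixed sideways by an unreported amount, up to 12 mm to the cradle's +x or -x of this point: find it by feel or sight. Plates with bolt heads, up to 11 mm above the rail, cover both ends; the free slot is y -85 to 85 mm.
- rail_floor (a point): Nominal middle of the rail's inner floor, 14.5 mm above the cradle's origin (same sideways error). Inside, the rail is 36 mm wide. Its two lips are curled down 8 mm from the top face: their lower edges are 30.5 mm above this floor, 2.5 mm thick, 11 to 13.5 mm from the slot's middle.
- plain_nut: Bystander: flat steel channel nut without spring or grip, 34 by 20 by 11 mm, lying on the table; origin centre of its underside.
- bolt: Bystander: steel bolt standing on its head, 18 mm in diameter, 42 mm tall; origin centre of its underside.
- angle: Bystander: aluminium angle bracket, 40 by 30 by 40 mm; origin centre of its underside.
- driver: Bystander: screwdriver lying on the table; origin under its middle.
- spanner: Bystander: steel spanner lying on the table; origin under its middle.
- blue_carton: Bystander: blue carton 120 by 90 by 60 mm; origin centre of its underside.
- brown_carton: Bystander: brown carton 100 by 80 by 70 mm; origin centre of its underside.
Not all that is in view belongs to the job. Leave any yellow look-alike of the nut alone.

How it is judged:
On the way:
1. the nut is pressed into the slot, long side along it, deep enough to turn under the lips (z of nut in the frame of cradle below 0.0095 m and angle between the x axis of nut and the y axis of cradle, either way round below 0.3 rad and x of nut in the frame of cradle between -0.017 and 0.017 m and y of nut in the frame of cradle between -0.085 and 0.085 m), for 0.1 s.
At the end, for the whole second after the job is handed in: The nut is released and at rest in the rail, grooves up on the lips (origin 10.5 to 13.5 mm above the cradle origin), within 17 mm of the cradle middle line and 85 mm of its middle along the rail, upright within 0.1 rad, long side square across the rail within 0.25 rad (z of nut in the frame of cradle between 0.0105 and 0.0135 m and angle between the x axis of nut and the x axis of cradle, either way round below 0.25 rad and angle between nut's own z axis and vertical below 0.1 rad and x of nut in the frame of cradle between -0.017 and 0.017 m and y of nut in the frame of cradle between -0.085 and 0.085 m and linear speed of nut below 0.02 m/s); the robot touches nothing.
It fails at once if the nut is pushed against rail or cradle with more than 25 N (contact force between nut and cradle above 25 N).
It fails at once if the gripper or arm leans on the rail or cradle with more than 15 N (contact force between any of the fingers, the arm and cradle above 15 N).
It fails at once if a bystander part is moved by more than 30 mm (distance of any of plain_nut, bolt, angle, driver, spanner, blue_carton, brown_carton from where it was at the start of the episode above 0.03 m).
It also fails if it takes over 61 s, if anything falls off the work surface, if the arm or the gripper's body presses on something with over 40 N, if the wrist force passes 120 N, or if a joint passes its speed limit or range.

## Robot

A 6-joint arm with a two-finger parallel gripper is mounted at the origin on the work surface. World frame = base frame: x ahead of the robot, y to its left, z up, the work surface at z = 0. Lengths are in m, angles in rad, forces in N, time in s.
With the tool pointing down it reaches from about 0.35 to 0.85 m from the base axis. Payload 8.1 kg.
Tool frame: the origin (TCP) lies where the fingers leave the gripper's body, on its centre line; the fingertips stand 73 mm ahead of it and the grasp point (between the pads) lies 54 mm ahead of it (manip.pinch_z is the z of the grasp point in the tool frame, in m); z points along the fingers, y is the line along which they close (so a half turn about z gives the same grasp; the last joint's range is limited). The gripper opens to 85 mm and grips with 20 to 120 N. Pads are 22 mm wide; open, the fingers measure 114 mm over their backs; the gripper's body (76 mm by 85 mm) begins 54 mm behind the grasp point. The pads swing forward as they close: fully open they stand 13 mm farther back than shut.
Start: joints at [-1.327, 0.13, 1.488, -0, 1.523, -0.085], TCP at [0.194, -0.568, 0.304] pointing down, gripper open.
Joint ranges: [-2.96, 2.96], [-0.89, 2.26], [0.02, 2.5], [-1.34, 4.48], [0, 2.73], [-2.66, 2.66]. Speed limits (rad/s): [2.39, 2.39, 2.79, 3.14, 3.14, 3.14].

## Interface

Orientations are given as a rotation vector (axis times angle).
In Python, from workcell import status, cams, manip gives the robot as it stands. The module is installed in compiled form; this text tells all that it offers.
- The arm moves only by the tool carry_out, never from a script. Its argument "moves" is a list of rows, each a list of 7 numbers: the finger opening in mm, from 0 to 85.4, then the shift along the tool's x, y, z in mm, then the turn, a rotation vector about the tool's x, y, z in rad. In form: [[grip, x, y, z, wx, wy, wz], ...]. A call has 1 to 20 rows; each row is the pose to reach, as a shift and turn from the pose commanded when the call began, along the tool's axes at that moment; what a row does not reach only later rows make up. A row lasts 1/8 s, in which the tool goes at most 62.5 mm and 10.7 degrees, less where a joint would pass 70% of its speed; a pose out of reach is approached as far as the arm can. A call with a gripper value outside its range is refused whole. The fingers move at their own pace and stop on an object; "squeeze" is the grip in N (left out, the last holds). Time passes only in rows, so rows that repeat a pose let the fingers close. It gives the time, the measured TCP pose, the force, the opening and the grip force at its end, in the units of the state.
- status.observe(): the state, without advancing time (a new reading comes with each control period).
- cams.grab_frame(name): name is "scene" or "top"; returns (picture, depth): 384x512x3 uint8, red, green, blue; 384x512 float32, m along the optical axis (not along the pixel's ray), 0 where there is no reading.
- cams.camera_params(name): a dict with "intrinsics" (3x3 intrinsics, pixels), "k1" (the pictures are not rectified: a ray, as slopes to the right and down, at radius r is drawn at 1 + k1 r^2 times it, then the intrinsics apply), "rvec" (rotation vector, rad) and "tvec" (3), from world to camera coordinates, as OpenCV has them. Camera axes: x right, y down, z forward; pixel columns grow to the right and rows downward; lengths in m; the calibration is good to about 2 mm. A picture is of the moment at which its call begins. camera_params takes no time and is no camera call.
- manip.finish_job(): hands the job in; it is judged then, once.
The state is a dict: "time": time; "qpos": joint angles; "qvel": joint speeds; "joint_efforts": joint torques, N m; "eef_pos": TCP position; "eef_rot": TCP orientation; "wrist_force": force on the tool from outside, world axes, zero at the start; "moment": the same for the moment, N m; "gripper_width": finger opening in m; "finger_force": force on a finger pad.
Only numpy, scipy, OpenCV 4.12 (cv2) and the standard library are available. Lean on these libraries where they do the work, as an engineer would, in place of code of your own. Each camera call takes 0.05 s, during which the arm holds its last target. There are 200 camera calls.

## Working session

There is one attempt and no reset: what is moved stays moved. The work goes in short steps, Python scripts to look and compute and a tool call to move; the robot and the scene stay as the last step left them, time stands still between calls to the robot, and variables do not carry over. Pictures are saved under pics/ and viewed, at most 10 in all, crops included, and the job is handed in when it is done.

Besides the shell and the picture viewer there is one more tool, called after ">>>" as a command line: name --pt "numbers of a row" for each row, then --argument value for the rest. carry_out: Moves the arm, as the interface text tells. Its arguments: {"type":"object","properties":{"moves":{"type":"array"},"squeeze":{"type":"number"}},"required":["moves"]}

```bash
mkdir -p pics; cat > h.py <<'E'
import numpy as np, cv2
from scipy.spatial.transform import Rotation as R
from workcell import status, cams, manip
def par(n):
    p=cams.camera_params(n); K=np.array(p["intrinsics"],float); return K,float(p["k1"]),R.from_rotvec(np.ravel(p["rvec"])).as_matrix(),np.ravel(p["tvec"])
def rays(n,uv):
    K,k1,Rm,t=par(n); uv=np.atleast_2d(np.array(uv,float))
    s=cv2.undistortPoints(uv.reshape(-1,1,2),K,np.array([k1,0,0,0.])).reshape(-1,2)
    d=np.c_[s,np.ones(len(s))]@Rm; return -Rm.T@t,d
def onplane(n,uv,z):
    c,d=rays(n,uv); return c+d*((z-c[2])/d[:,2])[:,None]
def cloud(n,dep):
    h,w=dep.shape; u,v=np.meshgrid(np.arange(w),np.arange(h)); c,d=rays(n,np.c_[u.ravel(),v.ravel()])
    return (c+d*dep.reshape(-1,1)).reshape(h,w,3)
def st():
    s=status.observe(); print("t",s["time"],"p",np.round(s["eef_pos"],4),"r",np.round(s["eef_rot"],4),"F",np.round(s["wrist_force"],2),"w",s["gripper_width"]); return s
E
python3 - <<'E'
from h import *
st()
for n in("scene","top"):
    im,d=cams.grab_frame(n); np.savez(f"{n}0.npz",im=im,d=d)
    cv2.imwrite(f"pics/{n}0.png",cv2.resize(im[...,::-1],(800,600)))
    K,k1,Rm,t=par(n); print(n,K.tolist(),k1,-Rm.T@t,Rm[2])
E
```

```text
t 0.0 p [ 0.1937 -0.5674  0.3029] r [-3.0974e+00 -5.1380e-01  2.0000e-04] F [-0.03  0.65  0.06] w 0.08523182218623224
scene [[380.3401920404068, 0.0, 251.50347693334186], [0.0, 380.3401920404068, 193.93046803650307], [0.0, 0.0, 1.0]] 0.013482524166983853 [ 1.33948363 -0.32244087  0.6109885 ] [-0.79427001  0.33186745 -0.5089196 ]
top [[362.3782363298125, 0.0, 249.89689192252138], [0.0, 362.3782363298125, 189.9277853266122], [0.0, 0.0, 1.0]] -0.031173734679525795 [0.47012609 0.02295873 1.05113746] [ 0.06427287 -0.00823557 -0.99789838]
```

View pics/scene0.png

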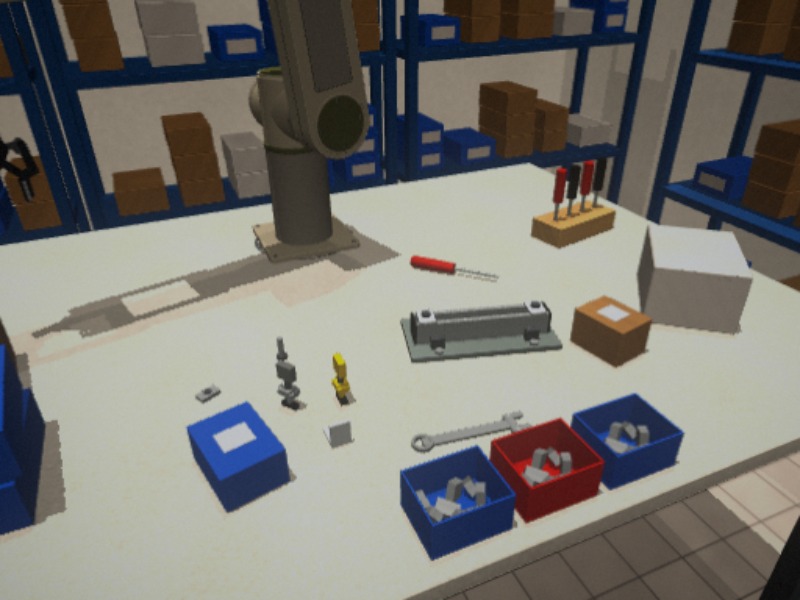

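View pics/top0.png

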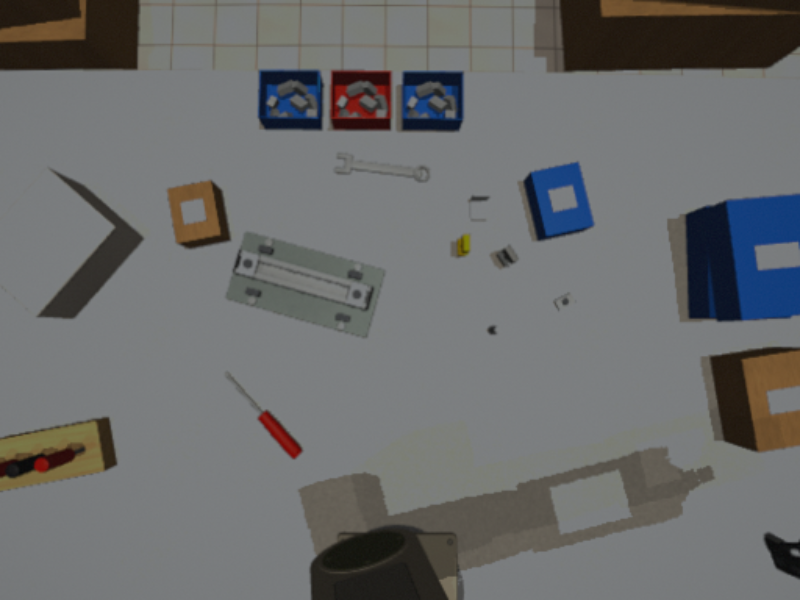

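The scene view shows the grey spring nut at about (288,385), with the bolt standing behind it at (280,347), the yellow look-alike at (341,378) and the cradle at (480,330). In the top view the candidates are grey (505,255), yellow (462,245), bolt (492,330) and plain nut (565,300). Grey (505,255) fits, because it is tall and has a grey grip. I'll confirm it in one crop and measure.

```bash
python3 - <<'E'
from h import *
T=np.load("top0.npz"); S=np.load("scene0.npz")
s=.64
a=cv2.resize(T["im"][140:185,285:345,::-1],(600,450),interpolation=cv2.INTER_NEAREST)
b=cv2.resize(S["im"][210:265,165:225,::-1],(490,450),interpolation=cv2.INTER_NEAREST)
c=np.hstack([a,b]); cv2.imwrite("pics/c1.png",cv2.resize(c,(800,330)))
P=cloud("top",T["d"])
# nut by height
sub=np.zeros(P.shape[:2],bool); sub[145:182,308:340]=1
Z=P[...,2]
for lo in(.06,.02):
    m=sub&(Z>lo)&(Z<.12); q=P[m]; print("nut",lo,m.sum(),q.mean(0) if m.any() else 0,q.max(0),q.min(0))
    if m.sum()>3: print(cv2.minAreaRect(q[:,:2].astype(np.float32)*1000))
print(np.round(Z[155:172,314:334]*1000).astype(int))
# cradle: plate by colour/height
sub[:]=0; sub[140:225,135:255]=1
m=(sub&(Z>.007)).astype(np.uint8)
cs,_=cv2.findContours(m,0,2); k=max(cs,key=cv2.contourArea)
pl=onplane("top",k.reshape(-1,2),.012)
r=cv2.minAreaRect(pl[:,:2].astype(np.float32)*1000); print("plate",r)
m=(sub&(Z>.045)).astype(np.uint8)
cs,_=cv2.findContours(m,0,2); k=max(cs,key=cv2.contourArea)
print("rail",cv2.minAreaRect(onplane("top",k.reshape(-1,2),.053)[:,:2].astype(np.float32)*1000))
a=cv2.resize(T["im"][140:225,140:255,::-1],(800,591),interpolation=cv2.INTER_CUBIC);cv2.imwrite("pics/c2.png",a)
E
```

```text
nut 0.06 67 [ 0.61018837 -0.19166107  0.07772699] [ 0.6236435  -0.18110948  0.08401199] [ 0.59691086 -0.2039795   0.06034068]
((611.2100830078125, -193.1186981201172), (29.17361068725586, 11.936199188232422), 34.37630844116211)
nut 0.02 118 [ 0.60941021 -0.19016287  0.06009836] [ 0.62486833 -0.17801491  0.08401199] [ 0.59633927 -0.2039795   0.02610689]
((610.00927734375, -190.92437744140625), (32.988861083984375, 16.272661209106445), 31.99626350402832)
[[  -4   -1   -1   -1    0    3    0    0   -3    0    4   -2   -1    1
     1    1    3   -1    2    4]
 [   2   -1    1    1    1   -1    4    3    3    3   -2    0    1    2
    -1    3   -3    2   -1   -1]
 [  -2    1    0    2    1    2    2    2    0    3   80   80   82    0
    -2   -2    3    1    1    1]
 [  -2    1   -2    2    1    3    1    0   -1   79   80   82   82   79
     1    1   -1    1    1    0]
 [  -3   -1   -1   -1    4   -2   35   58   72   80   84   80   83   79
     0   -3   -3   -1   -2    1]
 [   2    2   -2    1   -1   28   32   61   65   77   84   80   83   82
    80    2    2    2    1    2]
 [  -1    2  
[... 651 characters left out ...]
 1   33   35   38   36   35   60   69
    76    2    0   -3    3    0]
 [   4    1    1    0   -3    0    1    6   34   33   35   32   38   36
     1    1   -1   -1    0    4]
 [   1   -3    2    3    4    1   -1    0   29   35   33   33   36   -3
     0    0   -1   -2    2    0]
 [   0    0    1   -1   -1    0    3    1 1051    0   -1   -2   -1    2
    -3    3    3    1    1    2]
 [   0   -2   -2   -1    3    1    0    0   -1    0    0    3    2    0
     0    3    0   -1   -2    1]]
plate ((562.0726928710938, 172.96826171875), (268.98052978515625, 131.75006103515625), 74.85884094238281)
rail ((567.2562255859375, 171.06497192382812), (246.0283203125, 43.43479537963867), 74.47464752197266)
```

View pics/c1.png

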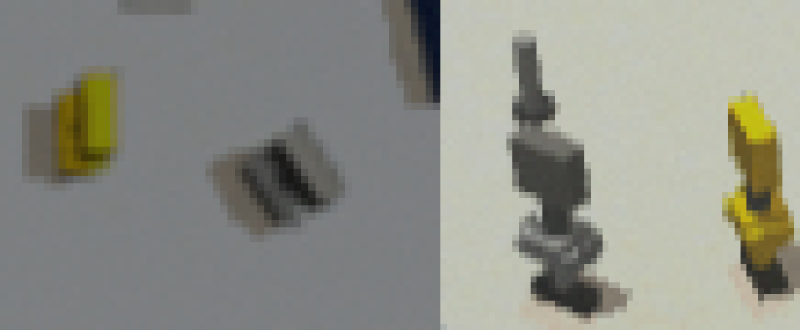

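View pics/c2.png

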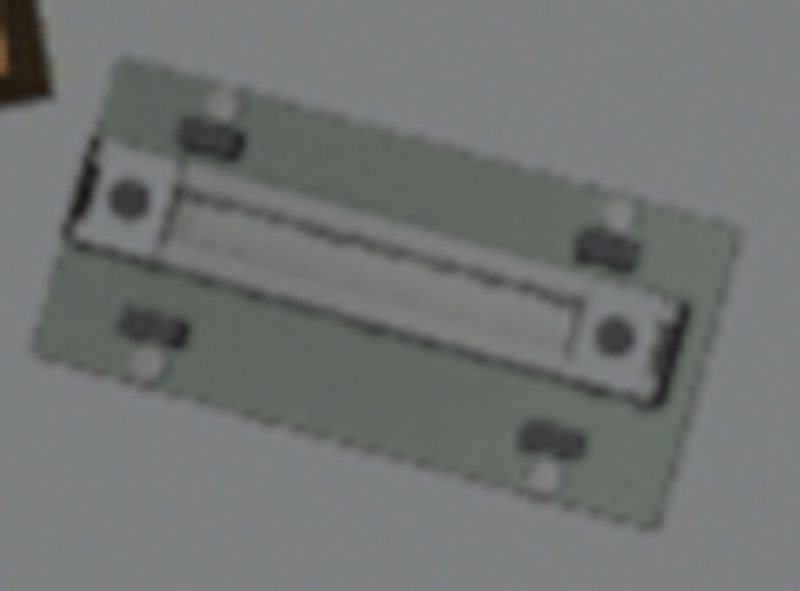

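The crop confirms that the grey nut is at (505,255). The yellow part to its left is the look-alike, and the bolt stands apart. In the cradle crop the slot runs from upper left to lower right and is offset to the upper side. Next I'll measure the slot's sideways offset and work out the approach.

```bash
cat >> h.py <<'E'
def plan(p,ang,grasp=True):
    "TCP move (mm, rotvec, tool axes) so grasp point is at p with tool x at ang deg, tool straight down"
    s=status.observe(); R0=R.from_rotvec(s["eef_rot"]); a=np.radians(ang)
    Rt=R.from_matrix(np.c_[[np.cos(a),np.sin(a),0],[np.sin(a),-np.cos(a),0],[0,0,-1]])
    tcp=np.array(p)+[0,0,manip.pinch_z]
    print("shift mm",np.round(R0.inv().apply(tcp-s["eef_pos"])*1000,1),"rot",np.round((R0.inv()*Rt).as_rotvec(),4))
E
python3 - <<'E'
from h import *
T=np.load("top0.npz");P=cloud("top",T["d"]);Z=P[...,2]
m=np.zeros(Z.shape,bool); m[145:182,308:340]=1
q=P[m&(Z>.075)&(Z<.09)]; r=cv2.minAreaRect(q[:,:2].astype(np.float32)*1000);print("grip top",len(q),q.mean(0),np.median(q[:,2]),r)
g=P[m&(Z>.025)&(Z<.042)]; print("block",g.mean(0))
a=np.radians(74.7);ey=np.array([np.cos(a),np.sin(a)]);ex=np.array([ey[1],-ey[0]])
D=P[...,:2]-[.562,.173];x=D@ex*1000;y=D@ey*1000
gr=T["im"].mean(2)
for lo in range(-36,40,3):
    k=(abs(y)<65)&(x>=lo)&(x<lo+3)&(abs(Z)<.2)
    print(lo,k.sum(),np.round(np.percentile(Z[k]*1000,[10,50,90])).astype(int),gr[k].mean().round())
plan([q[:,0].mean(),q[:,1].mean(),.16],34.4)
print(par("top")[2])
E
```

```text
grip top 51 [ 0.61077971 -0.19266766  0.08104961] 0.08129549247917167 ((611.1694946289062, -193.06838989257812), (29.199411392211914, 11.701513290405273), 33.05381774902344)
block [ 0.60814683 -0.18825417  0.03452411]
-36 47 [10 11 14] 99.0
-33 47 [ 9 12 14] 99.0
-30 47 [10 12 14] 99.0
-27 48 [10 12 14] 99.0
-24 47 [10 13 15] 98.0
-21 48 [10 12 14] 86.0
-18 69 [10 16 54] 90.0
-15 52 [51 53 55] 120.0
-12 50 [51 53 55] 123.0
-9 44 [51 53 56] 120.0
-6 29 [13 15 18] 118.0
-3 48 [12 15 17] 118.0
0 47 [12 15 17] 121.0
3 45 [13 15 18] 123.0
6 50 [13 15 17] 124.0
9 45 [13 15 17] 119.0
12 46 [12 14 17] 100.0
15 88 [13 49 55] 105.0
18 49 [51 53 55] 122.0
21 53 [52 53 55] 118.0
24 17 [50 53 55] 108.0
27 30 [11 12 15] 100.0
30 47 [10 13 14] 96.0
33 45 [10 12 14] 98.0
36 46 [10 13 15] 98.0
39 47 [10 12 15] 98.0
shift mm [ 515.8 -219.9   89.5] rot [-0.0016 -0.0004 -0.2716]
[[ 0.00662983 -0.99994035  0.00867944]
 [-0.99791034 -0.00717374 -0.06421444]
 [ 0.06427287 -0.00823557 -0.99789838]]
```

>>> carry_out --pt "40 52 -22 0 0 0 0" --pt "40 104 -44 0 0 0 -0.05" --pt "40 156 -66 0 0 0 -0.1" --pt "40 208 -88 0 0 0 -0.15" --pt "40 260 -110 0 0 0 -0.2" --pt "40 312 -132 0 0 0 -0.25" --pt "40 364 -154 20 0 0 -0.272" --pt "40 416 -176 40 0 0 -0.272" --pt "40 468 -198 60 0 0 -0.272" --pt "40 516 -220 80 0 0 -0.272" --pt "40 516 -220 90 0 0 -0.272" --pt "40 516 -220 90 0 0 -0.272" --pt "40 516 -220 90 0 0 -0.272" --squeeze 40

```text
time: 1.72
eef_pos: [0.6106, -0.1942, 0.2146]
eef_rot: [3.001, 0.927, 0.0]
wrist_force: [0.9, -0.3, 0.8]
gripper_width: 0.04
finger_force: 0.0
```

```bash
python3 - <<'E'
from h import *
st()
im,d=cams.grab_frame("scene"); cv2.imwrite("pics/s1.png",cv2.resize(im[170:290,110:270,::-1],(800,600)))
plan([.611,-.1929,.072],33.7)
E
```

```text
t 1.725 p [ 0.6106 -0.1942  0.2146] r [3.001e+00 9.273e-01 4.000e-04] F [ 0.94 -0.27  0.83] w 0.0400312838969953
shift mm [ 0.9 -1.2 89.1] rot [ 0.0012 -0.0006  0.011 ]
```

View pics/s1.png

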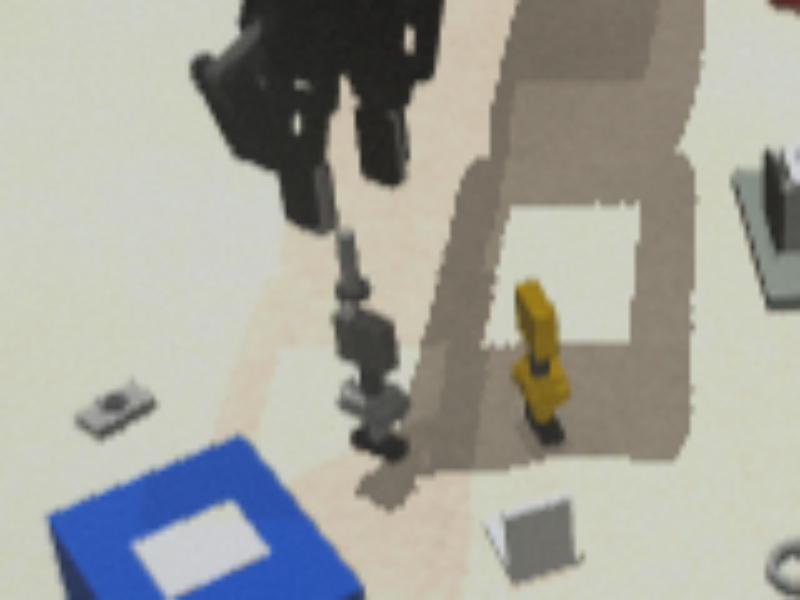

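The open fingers, at (305,200) and (385,150), sit above the nut at (365,340), and the yellow look-alike is clear. Going down and closing.

>>> carry_out --pt "40 1 -1 30 0 0 0.01" --pt "40 1 -1 60 0 0 0.01" --pt "40 1 -1 80 0 0 0.01" --pt "40 1 -1 89 0 0 0.01" --pt "40 1 -1 89 0 0 0.01" --pt "25 1 -1 89 0 0 0.01" --pt "16 1 -1 89 0 0 0.01" --pt "10 1 -1 89 0 0 0.01" --pt "6 1 -1 89 0 0 0.01" --pt "6 1 -1 89 0 0 0.01" --pt "6 1 -1 89 0 0 0.01" --squeeze 50

```text
time: 3.15
eef_pos: [0.6118, -0.1918, 0.1253]
eef_rot: [3.005, 0.914, 0.002]
wrist_force: [2.0, -0.3, 2.7]
gripper_width: 0.0111
finger_force: 48.8
```

```bash
python3 - <<'E'
from h import *
s=st(); print(s["moment"])
plan([.5666,.1718,.1713],74.7)
E
```

```text
t 3.15 p [ 0.6118 -0.1918  0.1253] r [3.0048e+00 9.1440e-01 1.6000e-03] F [ 1.97 -0.31  2.66] w 0.011095659826077575
[-0.12160822 -0.515712    0.00558377]
shift mm [ 165.1 -327.  -100.1] rot [ 1.300e-03 -4.000e-04 -7.129e-01]
```

>>> carry_out --pt "6 0 0 -40 0 0 0" --pt "6 0 0 -80 0 0 0" --pt "6 10 -20 -115 0 0 0" --pt "6 33 -65 -120 0 0 -0.1" --pt "6 55 -110 -120 0 0 -0.22" --pt "6 78 -155 -120 0 0 -0.34" --pt "6 100 -200 -120 0 0 -0.46" --pt "6 122 -242 -120 0 0 -0.58" --pt "6 143 -285 -110 0 0 -0.68" --pt "6 165 -327 -100 0 0 -0.713" --pt "6 165 -327 -100 0 0 -0.713" --pt "6 165 -327 -100 0 0 -0.713" --pt "6 165 -327 -100 0 0 -0.713" --pt "6 165 -327 -100 0 0 -0.713" --squeeze 70

```text
time: 4.9
eef_pos: [0.5666, 0.1707, 0.2252]
eef_rot: [2.499, 1.904, 0.0]
wrist_force: [0.6, -1.0, -1.6]
gripper_width: 0.0108
finger_force: 73.1
```

```bash
python3 - <<'E'
from h import *
s=st(); print(s["moment"])
im,d=cams.grab_frame("scene"); np.savez("s2.npz",im=im,d=d); cv2.imwrite("pics/s2.png",cv2.resize(im[130:250,240:400,::-1],(800,600),interpolation=cv2.INTER_CUBIC))
im,d=cams.grab_frame("top"); np.savez("t2.npz",im=im,d=d); P=cloud("top",d)
plan([.5666,.1718,.1713],74.7)
E
```

```text
t 4.9 p [0.5666 0.1707 0.2252] r [2.4988e+00 1.9036e+00 4.0000e-04] F [ 0.56 -0.98 -1.56] w 0.010805497169505636
[-0.03971362 -0.00142139  0.0128082 ]
shift mm [ 0.7 -0.1 -0.1] rot [ 0.0004 -0.0001 -0.0013]
```

View pics/s2.png

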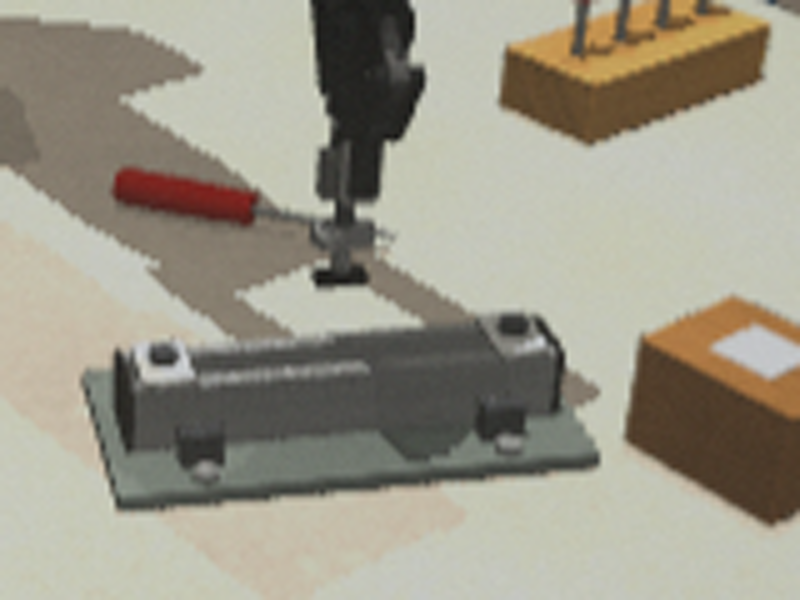

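The nut hangs upright at about (340,240), above the middle of the rail, with the end plates at (160,355) and (510,325). Lowering the foot into the slot.

>>> carry_out --pt "6 0 0 25 0 0 0" --pt "6 0 0 45 0 0 0" --pt "6 0 0 58 0 0 0" --pt "6 0 0 66 0 0 0" --pt "6 0 0 70 0 0 0" --pt "6 0 0 70 0 0 0" --pt "6 0 0 70 0 0 0"

```text
time: 5.88
eef_pos: [0.5667, 0.172, 0.1557]
eef_rot: [2.497, 1.906, 0.002]
wrist_force: [0.0, 0.7, -1.2]
gripper_width: 0.0106
finger_force: 73.1
```

>>> carry_out --pt "6 0 0 0.5 0 0 0" --pt "6 0 0 1 0 0 0" --pt "6 0 0 1.5 0 0 0" --pt "6 0 0 2 0 0 0" --pt "6 0 0 2 0 0 0"

```text
time: 6.5
eef_pos: [0.5662, 0.1718, 0.153]
eef_rot: [-2.497, -1.906, -0.0]
wrist_force: [-0.5, 0.4, 0.1]
gripper_width: 0.0107
finger_force: 73.1
```

>>> carry_out --pt "6 0 0 0.5 0 0 0" --pt "6 0 0 1 0 0 0" --pt "6 0 0 1 0 0 0"

```text
time: 6.88
eef_pos: [0.5664, 0.1719, 0.1527]
eef_rot: [2.497, 1.906, 0.001]
wrist_force: [-3.0, -0.7, 6.9]
gripper_width: 0.0107
finger_force: 74.2
```

```bash
cat >> h.py <<'E'
def feel():
    s=st(); a=np.radians(74.7);ey=np.array([np.cos(a),np.sin(a)]);ex=np.array([ey[1],-ey[0]])
    F=np.array(s["wrist_force"]);M=np.array(s["moment"]);d=np.array(s["eef_pos"][:2])-[.562,.173]
    print("F x,y cradle",F[:2]@ex,F[:2]@ey,"Fz",F[2],"M",M[:2]@ex,M[:2]@ey,M[2],"pos mm",d@ex*1000,d@ey*1000)
E
python3 - <<'E'
from h import *
feel()
E
```

```text
t 6.875 p [0.5664 0.1719 0.1527] r [2.4971e+00 1.9059e+00 8.0000e-04] F [-2.96 -0.67  6.91] w 0.010741618649585265
F x,y cradle -2.674896736219171 -1.4278571446050647 Fz 6.905783534351942 M -0.2724484615114202 0.4738953365327277 -0.02674247170851134 pos mm 4.547189794113338 0.1399893307236612
```

>>> carry_out --pt "6 0 -0.5 0 0 0 0" --pt "6 0 -1 0 0 0 0" --pt "6 0 -1 0 0 0 0"

```text
time: 7.25
eef_pos: [0.565, 0.1721, 0.1514]
eef_rot: [-2.497, -1.906, 0.001]
wrist_force: [-0.6, -0.1, -0.9]
gripper_width: 0.0106
finger_force: 73.1
```

```bash
python3 -c "
from h import *
feel()"
```

```text
t 7.25 p [0.565  0.1721 0.1514] r [-2.4970e+00 -1.9057e+00  9.0000e-04] F [-0.59 -0.1  -0.95] w 0.010563917508856699
F x,y cradle -0.5445659623483795 -0.2504475882556249 Fz -0.9483260933176476 M -0.019806380429462415 -0.0352546681997428 0.02846265174656139 pos mm 3.0868530526666773 -0.07545307427925588
```

>>> carry_out --pt "6 0 0 0.5 0 0 0" --pt "6 0 0 1 0 0 0" --pt "6 0 0 1.5 0 0 0" --pt "6 0 0 2 0 0 0" --pt "6 0 0 2 0 0 0"

```text
time: 7.88
eef_pos: [0.5652, 0.1721, 0.1498]
eef_rot: [-2.497, -1.906, 0.0]
wrist_force: [0.1, -0.1, -0.6]
gripper_width: 0.0109
finger_force: 73.1
```

```bash
python3 -c "
from h import *
feel()"
```

```text
t 7.875 p [0.5652 0.1721 0.1498] r [-2.4973e+00 -1.9060e+00  1.0000e-04] F [ 0.14 -0.09 -0.64] w 0.01088588971445189
F x,y cradle 0.15748963307454233 -0.04698412755722145 Fz -0.6433549551394163 M 0.012975855623144612 0.04606441614193092 0.004898027872598546 pos mm 3.3648405203997855 -0.01410452748928264
```

In the slot with no force. Going down to the floor in steps.

>>> carry_out --pt "6 0 0 1 0 0 0" --pt "6 0 0 2 0 0 0" --pt "6 0 0 3 0 0 0" --pt "6 0 0 4 0 0 0" --pt "6 0 0 5 0 0 0" --pt "6 0 0 6 0 0 0" --pt "6 0 0 7 0 0 0" --pt "6 0 0 8 0 0 0" --pt "6 0 0 8 0 0 0"

```text
time: 9.0
eef_pos: [0.5652, 0.1721, 0.1418]
eef_rot: [-2.497, -1.906, 0.0]
wrist_force: [-0.6, 0.1, -1.1]
gripper_width: 0.0105
finger_force: 73.1
```

>>> carry_out --pt "6 0 0 1 0 0 0" --pt "6 0 0 2 0 0 0" --pt "6 0 0 3 0 0 0" --pt "6 0 0 4 0 0 0" --pt "6 0 0 4 0 0 0" --pt "6 0 0 4 0 0 0"

```text
time: 9.75
eef_pos: [0.5654, 0.1721, 0.1381]
eef_rot: [2.497, 1.906, 0.0]
wrist_force: [-1.3, -0.7, 3.9]
gripper_width: 0.0107
finger_force: 73.7
```

```bash
python3 -c "
from h import *
feel()"
```

```text
t 9.75 p [0.5654 0.1721 0.1381] r [2.4972e+00 1.9059e+00 5.0000e-04] F [-1.3  -0.68  3.89] w 0.010702996356028407
F x,y cradle -1.0739031974125306 -1.0009447127953204 Fz 3.893060244980072 M -0.070593132125268 0.2022287222717641 0.02725845589204993 pos mm 3.5019282710124466 0.06402924871051177
```

>>> carry_out --pt "6 0 0 1 0 0 0" --pt "6 0 0 2 0 0 0" --pt "6 0 0 3 0 0 0" --pt "6 0 0 4 0 0 0" --pt "6 0 0 5 0 0 0" --pt "6 0 0 5.5 0 0 0" --pt "6 0 0 5.5 0 0 0" --pt "6 0 0 5.5 0 0 0"

```text
time: 10.75
eef_pos: [0.5655, 0.1722, 0.1329]
eef_rot: [2.497, 1.906, 0.001]
wrist_force: [-2.0, -1.0, 7.9]
gripper_width: 0.0107
finger_force: 74.3
```

```bash
python3 -c "
from h import *
feel()"
```

```text
t 10.75 p [0.5655 0.1722 0.1329] r [2.4972e+00 1.9059e+00 7.0000e-04] F [-2.02 -1.02  7.89] w 0.010679155631809288
F x,y cradle -1.6782690473501332 -1.515018138685216 Fz 7.886112209187481 M -0.25247764491372265 0.48265102801743753 0.028271587641436488 pos mm 3.566041086895659 0.1257623669109008
```

>>> carry_out --pt "6 0 0 0.5 0 0 0" --pt "6 0 0 0.5 0 0 -0.1" --pt "6 0 0 0.5 0 0 -0.2" --pt "6 0 0 0.5 0 0 -0.3" --pt "6 0 0 0.5 0 0 -0.4" --pt "6 0 0 0.5 0 0 -0.5" --pt "6 0 0 0.5 0 0 -0.5"

```text
time: 11.62
eef_pos: [0.5658, 0.1722, 0.1327]
eef_rot: [1.946, 2.465, 0.002]
wrist_force: [-2.3, -0.4, 8.3]
gripper_width: 0.0105
finger_force: 74.4
```

```bash
python3 -c "
from h import *
feel()"
```

```text
t 11.625 p [0.5658 0.1722 0.1327] r [1.9458e+00 2.4654e+00 1.6000e-03] F [-2.34 -0.4   8.3 ] w 0.010489506758452526
F x,y cradle -2.1512121516811673 -1.00238695088881 Fz 8.30433126952309 M -0.16265193580233483 0.27081557948994445 0.02408204099351841 pos mm 3.8443296224564283 0.24355666223226569
```

>>> carry_out --pt "6 0 0 0 0 0 -0.1" --pt "6 0 0 0 0 0 -0.2" --pt "6 0 0 0 0 0 -0.3" --pt "6 0 0 0 0 0 -0.4" --pt "6 0 0 0 0 0 -0.5" --pt "6 0 0 0 0 0 -0.5"

```text
time: 12.38
eef_pos: [0.5636, 0.1716, 0.1313]
eef_rot: [-1.274, -2.868, 0.005]
wrist_force: [-9.3, -1.8, 9.1]
gripper_width: 0.0106
finger_force: 74.6
```

```bash
python3 -c "
from h import *
feel()"
```

```text
t 12.375 p [0.5636 0.1716 0.1313] r [-1.2743 -2.8678  0.0046] F [-9.29 -1.78  9.11] w 0.010598339261490152
F x,y cradle -8.490474843330487 -4.169176064388749 Fz 9.105679670633068 M -1.1030664058439341 1.4984838615194687 0.019020114208139937 pos mm 1.9361851175608595 -0.895058030583814
```

>>> carry_out --pt "6 1.1 -0.7 0 0 0 0" --pt "6 2.1 -1.4 0 0 0 0" --pt "6 2.1 -1.4 0 0 0 0"

```text
time: 12.75
eef_pos: [0.5629, 0.1719, 0.132]
eef_rot: [1.278, 2.869, -0.002]
wrist_force: [-1.8, -4.5, 6.0]
gripper_width: 0.0108
finger_force: 74.1
```

```bash
python3 -c "
from h import *
feel()"
```

```text
t 12.75 p [0.5629 0.1719 0.132 ] r [ 1.2778e+00  2.8694e+00 -2.3000e-03] F [-1.79 -4.54  6.02] w 0.010822956957661346
F x,y cradle -0.5326318519138207 -4.8498414305906765 Fz 6.024605552639144 M -1.038295414077527 0.22983150137299102 -0.02503822387407697 pos mm 1.1256260687027055 -0.8777108748670307
```

>>> carry_out --pt "6 0 0 0 0 0 -0.12" --pt "6 0 0 0 0 0 -0.24" --pt "6 0 0 0 0 0 -0.36" --pt "6 0 0 0 0 0 -0.48" --pt "6 0 0 0 0 0 -0.57" --pt "6 0 0 0 0 0 -0.57" --pt "6 0 0 0 0 0 -0.57"

```text
time: 13.62
eef_pos: [0.5625, 0.1724, 0.132]
eef_rot: [-0.419, -3.113, 0.001]
wrist_force: [-3.4, -2.4, 8.2]
gripper_width: 0.0104
finger_force: 74.4
```

```bash
python3 -c "
from h import *
feel(); plan([.562,.173,.078],164.7)"
```

```text
t 13.625 p [0.5625 0.1724 0.132 ] r [-4.1910e-01 -3.1126e+00  1.3000e-03] F [-3.42 -2.41  8.15] w 0.01041542867608463
F x,y cradle -2.66007115923138 -3.2307765386524654 Fz 8.15091050556202 M -0.6728858615776466 0.705790252529667 0.05296002423817998 pos mm 0.605120013253803 -0.4355441544528357
shift mm [0.6 0.4 0.1] rot [-0.001  -0.0008 -0.0007]
```

>>> carry_out --pt "6 0.3 0 -1 0 0 0" --pt "6 0.3 0 -2 0 0 0" --pt "6 0.3 0 -3 0 0 0" --pt "6 0.3 0 -3.5 0 0 0" --pt "6 0.3 0 -3.5 0 0 0"

```text
time: 14.25
eef_pos: [0.5624, 0.1724, 0.1354]
eef_rot: [-0.419, -3.113, 0.001]
wrist_force: [-2.1, -2.8, 6.2]
gripper_width: 0.0106
finger_force: 74.0
```

```bash
python3 -c "
from h import *
feel()"
```

```text
t 14.25 p [0.5624 0.1724 0.1354] r [-4.1940e-01 -3.1131e+00  1.3000e-03] F [-2.1  -2.78  6.16] w 0.010561032637603291
F x,y cradle -1.29537928752217 -3.2355330730454694 Fz 6.158914019563921 M -0.6115057489668037 0.31614138902969935 -0.014053358830662943 pos mm 0.5123836432211095 -0.4574392508911283
```

>>> carry_out --pt "6 0 0 -0.5 0 0 0" --pt "6 0 0 -1 0 0 0" --pt "6 0 0 -1.5 0 0 0" --pt "6 0 0 -1.5 0 0 0"

```text
time: 14.75
eef_pos: [0.5624, 0.1725, 0.1368]
eef_rot: [-0.419, -3.113, 0.001]
wrist_force: [-2.8, -4.7, 4.7]
gripper_width: 0.0106
finger_force: 73.8
```

```bash
python3 -c "
from h import *
feel()"
```

```text
t 14.75 p [0.5624 0.1725 0.1368] r [-4.1940e-01 -3.1131e+00  9.0000e-04] F [-2.84 -4.71  4.73] w 0.010598521055886143
F x,y cradle -1.4957098693891644 -5.290434202522542 Fz 4.730460676724651 M -1.0746628804992373 0.23915448228520303 -0.04543181411531322 pos mm 0.5230433452893968 -0.33059909889954336
```

>>> carry_out --pt "6 0 -0.5 0 0 0 0" --pt "6 0 -1 -0.3 0 0 0" --pt "6 0 -1 -0.6 0 0 0" --pt "6 0 -1 -0.6 0 0 0"

```text
time: 15.25
eef_pos: [0.5623, 0.1722, 0.1376]
eef_rot: [0.419, 3.113, 0.001]
wrist_force: [-1.2, -0.4, 3.4]
gripper_width: 0.011
finger_force: 73.7
```

```bash
python3 -c "
from h import *
feel()"
```

```text
t 15.25 p [0.5623 0.1722 0.1376] r [4.1920e-01 3.1133e+00 9.0000e-04] F [-1.16 -0.44  3.39] w 0.011025695654573448
F x,y cradle -1.006678657492631 -0.7328262514552171 Fz 3.3908150382486437 M -0.1354227157018862 0.37212042048749683 -0.0036869754731468727 pos mm 0.5175183137740046 -0.725229898459094
```

Lateral forces are near zero and the height is about 12 mm. Opening slightly so the spring can seat the nut, then opening wide enough to clear.

>>> carry_out --pt "11 0 0 0 0 0 0" --pt "13 0 0 0 0 0 0" --pt "16 0 0 0 0 0 0" --pt "22 0 0 0 0 0 0" --pt "30 0 0 0 0 0 0" --pt "30 0 0 0 0 0 0" --pt "30 0 0 0 0 0 0" --squeeze 20

```text
time: 16.12
eef_pos: [0.5623, 0.1718, 0.1375]
eef_rot: [-0.419, -3.113, -0.0]
wrist_force: [-0.6, 0.5, 0.2]
gripper_width: 0.03
finger_force: 0.0
```

>>> carry_out --pt "30 0 0 -20 0 0 0" --pt "30 0 0 -50 0 0 0" --pt "30 0 0 -100 0 0 0" --pt "30 0 0 -150 0 0 0" --pt "30 60 0 -150 0 0 0" --pt "30 120 0 -150 0 0 0" --pt "30 180 0 -150 0 0 0" --pt "30 180 0 -150 0 0 0" --pt "30 180 0 -150 0 0 0"

```text
time: 17.25
eef_pos: [0.3891, 0.2197, 0.2892]
eef_rot: [0.418, 3.111, 0.002]
wrist_force: [-0.3, 0.1, 0.2]
gripper_width: 0.0301
finger_force: 0.0
```

```bash
python3 - <<'E'
from h import *
st()
im,_=cams.grab_frame("scene"); im2,d=cams.grab_frame("top")
a=cv2.resize(im[170:250,250:370,::-1],(720,480),interpolation=cv2.INTER_CUBIC)
b=cv2.resize(im2[140:225,140:255,::-1],(650,480),interpolation=cv2.INTER_CUBIC)
cv2.imwrite("pics/f1.png",cv2.resize(np.hstack([a,b]),(800,280)))
P=cloud("top",d); an=np.radians(74.7);ey=np.array([np.cos(an),np.sin(an)]);ex=np.array([ey[1],-ey[0]])
D=P[...,:2]-[.562,.173];m=(abs(D@ex)<.04)&(abs(D@ey)<.06)&(P[...,2]>.07)&(P[...,2]<.12)
g=m&(P[...,2]>.085); q=P[g]
print(len(q),np.percentile(q[:,2],[10,50,90]),(D@ex)[g].mean(),(D@ey)[g].mean(),cv2.minAreaRect(q[:,:2].astype(np.float32)*1000))
E
```

```text
t 17.25 p [0.3891 0.2197 0.2892] r [4.1790e-01 3.1108e+00 2.1000e-03] F [-0.29  0.13  0.18] w 0.030073868829911986
53 [0.09081794 0.0923515  0.09549801] 0.005765025131176021 0.0013993746623054196 ((567.9022216796875, 173.16175842285156), (12.220966339111328, 29.31001853942871), 74.57638549804688)
```

View pics/f1.png

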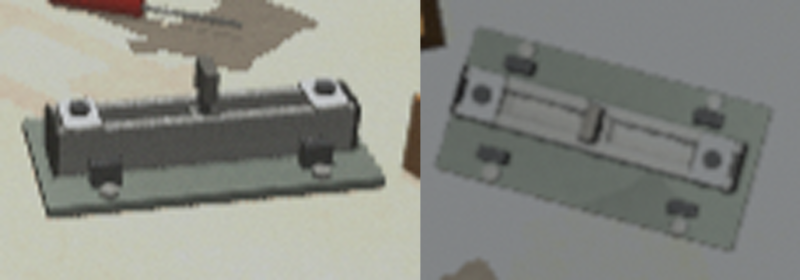

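The nut stands upright in the rail, at (205,85) in the scene half and (592,122) in the top half, and sits square across it. I'll check the height once over several frames.

```bash
python3 - <<'E'
from h import *
an=np.radians(74.7);ey=np.array([np.cos(an),np.sin(an)]);ex=np.array([ey[1],-ey[0]])
G=[];L=[]
for i in range(6):
    _,d=cams.grab_frame("top");P=cloud("top",d);D=P[...,:2]-[.562,.173];x=D@ex;y=D@ey;Z=P[...,2]
    G+=list(Z[(abs(x-.005)<.018)&(abs(y)<.012)&(Z>.084)&(Z<.11)]); L+=list(Z[(x>.019)&(x<.023)&(abs(y)<.06)&(abs(y)>.02)&(abs(Z-.053)<.008)])
G=np.array(G);L=np.array(L);print("grip top",np.median(G),G.mean(),"rail",np.median(L),"origin",np.median(G)-np.median(L)+.053-.081)
E
```

```text
grip top 0.0927161057833073 0.09245489231591132 rail 0.05323397432093391 origin 0.011482131462373382
```

```bash
python3 -c "
from workcell import manip
print(manip.finish_job())"
```

```text
the job is handed in; nothing more can be done
None
```

I handed the job in at about 18 s: the spring nut is released in the rail, upright and square across it, with its origin measured about 11.5 mm above the cradle origin (limits 10.5 to 13.5); no verdict came back.

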